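# Press the badge on a toy guardsman and pack it

### The arm

A 6-joint arm with a two-finger parallel gripper is mounted at the origin on the work surface. World frame = base frame: x ahead of the robot, y to its left, z up, the work surface at z = 0. Lengths are in m, angles in degrees, forces in N, time in s.
With the tool pointing down it reaches from about 0.4 to 0.825 m from the base axis. Payload 7 kg.
Tool frame: the origin (TCP) lies on the centre line of the jaws, within the pads' length; the fingertips stand 22 mm ahead of it and the grasp point (between the pads) lies 3 mm ahead of it; z points along the fingers, x is the direction in which the jaws open and shut, and the axes are right-handed (so a half turn about z gives the same grasp; the last joint's range is limited). The gripper opens to 88 mm and grips with 3 to 60 N. Pads are 19 mm wide; open, the fingers measure 130 mm over their backs; the gripper's body (78 mm by 193 mm) begins 47 mm behind the grasp point.
Start: joints at [83.486, 20.546, 0.682, 0, -70.136, -16.507], TCP at [0.264, 0.621, 0.249] pointing down, gripper open.
Joint ranges: [-176.03, 176.03], [-82.01, 121.73], [-58.28, 71.71], [-173.87, 95.51], [-174.79, -0.11], [-173.66, 173.66]. Speed limits (degrees/s): [136.94, 136.94, 172.46, 180, 180, 180].

### API

Orientations are given as a 3x3 rotation matrix whose columns are the frame's x, y, z axes.
In Python, from bench import sensors, vision, order gives the robot as it stands.
- The arm moves only by the tool apply_moves, never from a script. Its argument "increments" is a list of rows, each an object with "delta_rot": the turn, a rotation vector about the tool's x, y, z in rad, a list of three; "delta_pos": the shift along the tool's x, y, z in m, a list of three; "hand": the opening, from -1 (shut) to 1 (fully open). In form: [{"delta_rot": [wx, wy, wz], "delta_pos": [x, y, z], "hand": hand}, ...]. A call has 1 to 12 rows; each row is the pose to reach, as a shift and turn from the pose commanded when the call began, along the tool's axes at that moment; what a row does not reach only later rows make up. A row lasts 1/8 s, in which the tool goes at most 62.5 mm and 10.7 degrees, less where a joint would pass 70% of its speed; a pose out of reach is approached as far as the arm can. A call with a gripper value outside its range is refused whole. The fingers move at their own pace and stop on an object; "squeeze" is the grip in N (left out, the last holds). Time passes only in rows, so rows that repeat a pose let the fingers close. It gives the time, the measured TCP pose, the force and the opening at its end, in the units of the state.
- sensors.observe(): the state, without advancing time (a new reading comes with each control period).
- vision.camera(name): name is "scene" or "top" or "wrist"; returns a dict with "pixels" (480x640x3 uint8, blue, green, red), "z_map" (480x640 float32, m along the optical axis (not along the pixel's ray), 0 where there is no reading), "fx", "fy", "cx", "cy" (pixels), "rvec" (rotation vector, rad) and "tvec" (3), from world to camera coordinates, as OpenCV has them. Camera axes: x right, y down, z forward; pixel columns grow to the right and rows downward; lengths in m; the calibration is good to about 2 mm. A picture is of the moment at which its call begins.
- order.finish_job(): hands the job in, once; it reports no verdict.
The state is a dict: "time_s": time; "q": joint angles; "qd": joint speeds; "effort": joint torques, N m; "tool_pos": TCP position; "orientation": TCP orientation; "force": force on the tool from outside, world axes, zero at the start; "ft_torque": the same for the moment, N m; "gripper_width": opening from 0.0 (shut) to 1.0 (fully open).
Only numpy, scipy, OpenCV 4.12 (cv2) and the standard library are available. Lean on these libraries where they do the work, as an engineer would, in place of code of your own. Each camera call takes 0.05 s, during which the arm holds its last target. There are 200 camera calls.

### The job

The flat wooden guardsman in the jig has just had a brass badge stuck on its chest. Swing the red-handled clamp over so that its pad comes down on the badge, leave it down for two seconds, and swing the clamp fully back open while the guardsman stays in its place. Then lay the guardsman gently, flat and badge up, in the tray compartment that holds only a paper slip, lengthways like its neighbour, and leave everything else where it is.

Things in the scene. Friction and masses are not known exactly. Their poses are not given: they have to be found in the camera images.
- jig: Fixed pressing jig: plywood plate 250 x 140 x 12 mm (x, y, z). Origin: centre of its underside, on the table; z up, x from the nest towards the clamp. Six steel pins (12 mm high) surround the guardsman with 2 mm play, none beside its chest or legs. The clamp bracket (49 mm wide, top 87 mm above the table) is at x = 40 to 102 mm. The clamp swings in the jig's x-z plane, at y = 0.
- nest (a point): Point on the plate's upper face (12 mm above the table) under the middle of the guardsman when it lies in the nest; axes as the jig's. At jig x = -40 mm.
- pivot (a point): Axis of the clamp's hinge (it runs along the jig's y), 75 mm above the table, at jig x = +70 mm; fixed.
- clamp (a joint): Clamp angle, rad: 0 = down, pad on the badge (-0.08 if no guardsman is there); 1.745 = fully open stop, where it starts. The clamp (0.5 kg) is one rigid V in side view: steel arm with the pad, and red handle, 80 degrees apart. Its weight carries it over centre: below 0.81 it falls shut, above that it falls open, and stays; 0.25 N m turns it. Shut fingers inside the V can push it either way.
- pad (a point): Centre of the lower face of the clamp's round rubber pad (22 mm across), carried by the arm 110 mm from the pivot and 38 mm below the arm's mid-plane when down.
- handle_end (a point): Outer end of the red handle, 135 mm from the pivot; 30 mm wide, 16 mm thick (10 mm near the pivot). Clamp down: the handle stands up, leaning 10 degrees to jig -x; push it to jig +x to open. Clamp open: it lies level from the pivot to jig +x.
- clamp_arm_end (a point): Outer end of the clamp's flat steel arm, 125 mm from the pivot; 30 mm wide, 12 mm thick. Clamp open: the arm stands up, leaning 10 degrees to jig +x; push it to jig -x to close. Clamp down: it lies level from the pivot to jig -x.
- soldier: Guardsman to press and pack: flat wooden figure 140 mm long, 22 mm thick, 0.09 kg, on its back in the nest. Origin: centre of its underside; x from foot to hat (in the nest, the jig's x), z up. Foot board 48 mm wide (x -70 to -55 mm), legs 34 (to -25), chest 42 (to 25), head 28 (to 43), black hat 36 (to 70). Badge: brass disc 24 mm across, 2 mm thick, on the chest at x = y = 0.
- tray: Fixed wooden tray 200 x 205 x 25 mm (x, y, z), walls, divider and floor 5 mm thick, two compartments side by side in y, each 190 mm (x) by 95 mm (y) inside, their centres at tray y = +50 and -50 mm. Origin: centre of its underside, on the table.
- slip: Paper slip 110 x 60 mm, stuck down in the middle (within 1 mm) of the free compartment, long side along the tray's x; thin, may be laid upon. Origin: its centre, on the compartment's floor, 5 mm above the table; axes as the tray's.
- packed: Another, finished guardsman, same shape, lying in the other compartment lengthways (loose). Leave alone.
- tape: Loose roll of yellow tape, 70 mm across, 25 mm high; origin under its centre. Leave alone.
- glue: Loose glue jar, 56 mm across, 110 mm high; origin under its centre. Leave alone.
- brush: Loose flat brush lying across the table (along y) beyond the jig or tray. Leave alone.
- car: Loose wooden toy car, 120 x 66 x 67 mm, green; origin under its centre. Leave alone.
- bowl: Loose white bowl, 100 mm across, 45 mm high; origin under its centre. Leave alone.
- tin: Loose metal tin, 72 mm across, 90 mm high; origin under its centre. Leave alone.

How it is judged:
By the outcome, as a careful person would: the job done as asked, in the order asked, and still so for the second after the job is handed in, with the robot touching nothing.
It also fails if it takes over 61 s, if anything falls off the work surface, if the arm or the gripper's body presses on something with over 40 N, if the wrist force passes 120 N, or if a joint passes its speed limit or range.

## Working session

There is one attempt and no reset: what is moved stays moved. The work goes in short steps, Python scripts to look and compute and a tool call to move; the robot and the scene stay as the last step left them, time stands still between calls to the robot, and variables do not carry over. Pictures are saved under pics/ and viewed, about 8 in all and at most 12, crops included, and the job is handed in when it is done.

Besides the shell and the picture viewer there is one more tool, called after "Emit:" as a command line: name --argument value ..., lists and objects as JSON in quotes. apply_moves: Moves the arm, as the interface text tells. Its arguments: {"type":"object","properties":{"increments":{"type":"array","items":{"type":"object","properties":{"delta_rot":{"type":"array","items":{"type":"number"}},"delta_pos":{"type":"array","items":{"type":"number"}},"hand":{"type":"number"}}}},"squeeze":{"type":"number"}},"required":["increments"]}

```bash
mkdir -p pics
cat > h.py <<'E'
import numpy as np, cv2
from bench import sensors, vision, order
def cam(n, save=None):
    c=vision.camera(n); 
    if save: cv2.imwrite('pics/'+save,c['pixels'])
    np.savez('/tmp/'+n+'.npz',**{k:c[k] for k in c}); return c
def load(n): return dict(np.load('/tmp/'+n+'.npz'))
def cloud(c):
    R=cv2.Rodrigues(np.array(c['rvec'],float))[0]; t=np.array(c['tvec'],float).ravel()
    v,u=np.mgrid[0:480,0:640]; z=c['z_map']
    P=np.stack([(u-c['cx'])/c['fx']*z,(v-c['cy'])/c['fy']*z,z],-1)
    return (P-t)@R   # world
def proj(c,p):
    return cv2.projectPoints(np.array(p,float).reshape(-1,3),np.array(c['rvec'],float),np.array(c['tvec'],float),np.array([[c['fx'],0,c['cx']],[0,c['fy'],c['cy']],[0,0,1]],float),None)[0].reshape(-1,2)
def st():
    s=sensors.observe(); print('t',s['time_s'],'pos',np.round(s['tool_pos'],4),'F',np.round(s['force'],1),'w',s['gripper_width']); print(np.round(s['orientation'],4).tolist(),'q',np.round(s['q'],1)); return s
E
python3 - <<'E'
from h import *
st()
cam('top','top1.png'); cam('scene','scene1.png')
E
```

```text
t 0.0 pos [0.2638 0.6208 0.2476] F [ 0.3 -0.2  0.8] w 1.0014093037540965
[[-0.3912, -0.9203, -0.0005], [-0.9203, 0.3912, -0.0016], [0.0016, -0.0001, -1.0]] q [ 83.5  20.6   0.6  -0.  -70.1 -16.5]
```

View pics/top1.png

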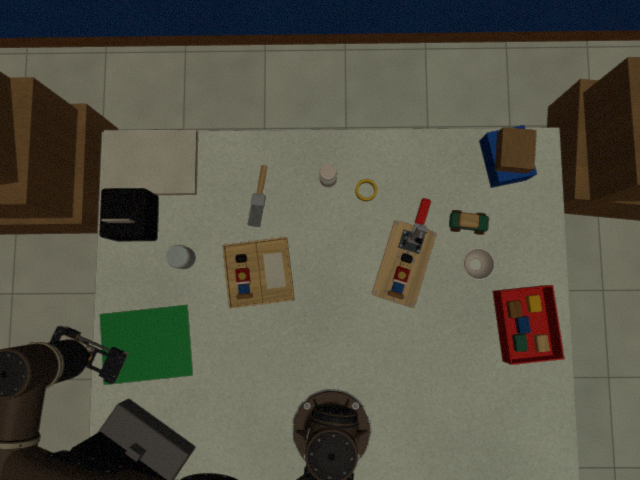

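View pics/scene1.png

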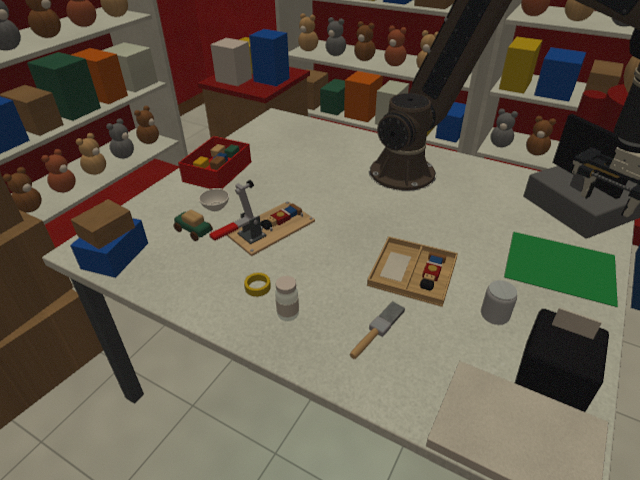

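The top view shows the jig around px (405,262), with the clamp open and its handle towards (424,205). The tray is around (258,271): the free compartment with the slip is on the right at (274,270), and the packed guardsman is at (242,275). The scene view agrees. Next I fit the jig and tray from the depth cloud.

Run:
```python
from h import *
c=load('top'); P=cloud(c); print(proj(c,[[0.264,.621,.249],[0,0,0]]))
for n,(u0,u1,v0,v1),(a,b) in [('jig',(365,445,190,315),(.007,.017)),('tray',(212,305,228,315),(.019,.032)),('handle',(405,440,190,240),(.055,.12))]:
    Q=P[v0:v1,u0:u1].reshape(-1,3); print(n,'z pct',np.percentile(Q[:,2],[5,25,50,75,95]).round(3))
    Q=Q[(Q[:,2]>a)&(Q[:,2]<b)]; r=cv2.minAreaRect((Q[:,:2]*1000).astype(np.float32)); print(len(Q),r)
# ray-plane from colour mask
R=cv2.Rodrigues(c['rvec'])[0]; C=-R.T@c['tvec'].ravel()
print('cam',C)
def rp(uv,z):
    d=np.array([(uv[0]-c['cx'])/c['fx'],(uv[1]-c['cy'])/c['fy'],1])@R; return (C+d*(z-C[2])/d[2]).round(4)
hsv=cv2.cvtColor(c['pixels'],cv2.COLOR_BGR2HSV)
m=(hsv[...,1]>60).astype(np.uint8)
for n,(u0,u1,v0,v1),z in [('jig',(365,445,215,315),.012),('tray',(212,305,228,315),.025)]:
    k=np.zeros_like(m);k[v0:v1,u0:u1]=m[v0:v1,u0:u1]
    pts=np.argwhere(k)[:,::-1]
    W=np.array([rp(p,z)[:2]*1000 for p in pts],np.float32); r=cv2.minAreaRect(W); print(n,len(W),r,cv2.boxPoints(r).tolist())
big=np.hstack([cv2.resize(c['pixels'][190:315,360:460],None,fx=4,fy=4,interpolation=2),cv2.resize(c['pixels'][190:315,210:310],None,fx=4,fy=4,interpolation=2)])
cv2.imwrite('pics/crop1.png',big)
```

```text
[[ 98.71464285 351.19890857]
 [331.21635528 429.30069727]]
jig z pct [-0.006 -0.001  0.003  0.012  0.08 ]
2175 ((544.8834228515625, -237.15882873535156), (252.0685272216797, 393.27960205078125), 89.1874771118164)
tray z pct [-0.006 -0.001  0.003  0.008  0.027]
944 ((483.06573486328125, 226.56588745117188), (200.28390502929688, 205.53541564941406), 6.917687892913818)
handle z pct [-0.006 -0.001  0.004  0.079  0.189]
348 ((637.6760864257812, -269.3477478027344), (53.97132110595703, 137.11337280273438), 76.877197265625)
cam [ 0.41010582 -0.00216868  1.70304091]
jig 3123 ((528.8467407226562, -239.982177734375), (141.4546356201172, 293.7066345214844), 71.70091247558594) [[367.21295166015625, -261.02423095703125], [646.0669555664062, -353.241455078125], [690.4805297851562, -218.94012451171875], [411.62652587890625, -126.722900390625]]
tray 3624 ((482.9769287109375, 225.74212646484375), (201.1783905029297, 208.34144592285156), 6.863687038421631) [[370.659423828125, 317.1451110839844], [395.55780029296875, 110.29679107666016], [595.29443359375, 134.33914184570312], [570.3960571289062, 341.1874694824219]]
```

View pics/crop1.png

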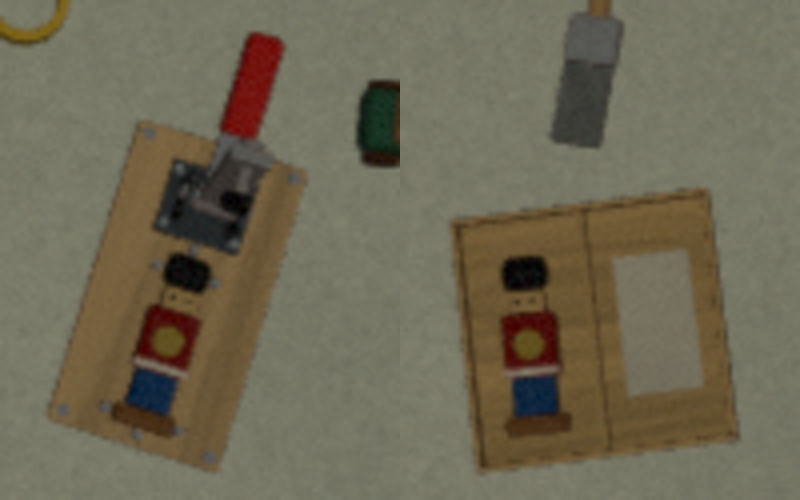

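```bash
cat >> h.py <<'E'
def rp(c,uv,z):
    R=cv2.Rodrigues(np.array(c['rvec'],float))[0]; C=-R.T@np.array(c['tvec'],float).ravel()
    d=np.array([(uv[0]-c['cx'])/c['fx'],(uv[1]-c['cy'])/c['fy'],1])@R; return C+d*(z-C[2])/d[2]
def tomove(target,R=None):
    "delta_pos, delta_rot in tool axes from the present pose"
    from scipy.spatial.transform import Rotation as Ro
    s=sensors.observe(); O=np.array(s['orientation']); print('dpos',(O.T@(np.array(target)-s['tool_pos'])).round(4),end=' ')
    if R is not None: print('drot',Ro.from_matrix(O.T@R).as_rotvec().round(4))
def down(yaw):
    "tool down, tool x (jaw axis) at yaw deg in world"
    a=np.radians(yaw); x=np.array([np.cos(a),np.sin(a),0]); z=np.array([0,0,-1.]); return np.stack([x,np.cross(z,x),z],1)
E
python3 - <<'E'
from h import *
c=load('top')
K=[rp(c,p,.012)[:2] for p in [(394.5,220),(436.75,233.25),(414.25,307.5),(372.5,293.75)]]
r=cv2.minAreaRect((np.array(K)*1000).astype(np.float32)); print(r,np.round(K,4))
print('badge',rp(c,(402,275.5),.036)); 
# red handle: pts of handle top z ~.083
print('handle end/base',rp(c,(426,199),.083),rp(c,(418,223),.083))
print('slip',rp(c,(274.25,270.5),.005))
t=np.radians(6.9); print('free comp',np.array([.483,.2262])+50e-3*np.array([np.sin(t),-np.cos(t)]))
k=np.mean(K,0); d=(K[0]+K[1]-K[2]-K[3])/2; d/=np.linalg.norm(d); yaw=np.degrees(np.arctan2(d[1],d[0])); print('jig c',k,'yaw',yaw,'nest',k-.04*d,'pivot',k+.07*d)
tomove([*(k+0.0*d),.35],down(yaw)); tomove([*(k+0.0*d),.35],down(yaw+90)); tomove([*(k+0.0*d),.35],down(yaw-90))
E
```

```text
((507.072021484375, -234.56167602539062), (139.60133361816406, 244.98565673828125), 71.86040496826172) [[ 0.6452 -0.2064]
 [ 0.6017 -0.339 ]
 [ 0.3692 -0.262 ]
 [ 0.4126 -0.1326]]
badge [ 0.46819208 -0.2229371   0.036     ]
handle end/base [ 0.69934067 -0.29531405  0.083     ] [ 0.62553364 -0.26896064  0.083     ]
slip [0.48783823 0.17657966 0.005     ]
free comp [0.48900684 0.17656213]
jig c [ 0.50719902 -0.23498746] yaw -17.96846928786662 nest [ 0.46914997 -0.22264772] pivot [ 0.57378487 -0.25658201]
dpos [ 0.6926 -0.5588 -0.1012] drot [ 1.1000e-03 -1.2000e-03 -1.6591e+00]
dpos [ 0.6926 -0.5588 -0.1012] drot [-2.2000e-03  1.0000e-04  3.0533e+00]
dpos [ 0.6926 -0.5588 -0.1012] drot [-0.     -0.0014 -0.0883]
```

Emit:
apply_moves --increments '[{"delta_pos": [0.03,-0.025,-0.04],"delta_rot": [0,0,0],"hand": -1},{"delta_pos": [0.07,-0.06,-0.07],"delta_rot": [0,0,0],"hand": -1},{"delta_pos": [0.117,-0.095,-0.1],"delta_rot": [0,0,-0.02],"hand": -1},{"delta_pos": [0.164,-0.133,-0.12],"delta_rot": [0,0,-0.04],"hand": -1},{"delta_pos": [0.211,-0.171,-0.13],"delta_rot": [0,0,-0.06],"hand": -1},{"delta_pos": [0.258,-0.209,-0.14],"delta_rot": [0,0,-0.08],"hand": -1},{"delta_pos": [0.305,-0.247,-0.15],"delta_rot": [0,0,-0.088],"hand": -1},{"delta_pos": [0.352,-0.285,-0.15],"delta_rot": [0,0,-0.088],"hand": -1},{"delta_pos": [0.399,-0.323,-0.15],"delta_rot": [0,0,-0.088],"hand": -1},{"delta_pos": [0.446,-0.361,-0.15],"delta_rot": [0,0,-0.088],"hand": -1},{"delta_pos": [0.493,-0.399,-0.15],"delta_rot": [0,0,-0.088],"hand": -1},{"delta_pos": [0.54,-0.437,-0.15],"delta_rot": [0,0,-0.088],"hand": -1}]' --squeeze 15

```text
time_s: 1.6
tool_pos: [0.4549, -0.0487, 0.3987]
orientation: [[-0.308, -0.951, 0.0], [-0.951, 0.308, 0.0], [-0.0, -0.0, -1.0]]
force: [1.6, 0.5, -0.3]
gripper_width: 0.007
```

Run:
```python
from h import *
st(); tomove([.46,-.22,.40],down(-108))
```

```text
t 1.6 pos [ 0.4549 -0.0487  0.3987] F [ 1.6  0.5 -0.3] w 0.007449893528211963
[[-0.3084, -0.9513, 0.0005], [-0.9513, 0.3084, 0.0003], [-0.0005, -0.0003, -1.0]] q [ 18.7  -4.4  -9.8  -0.  -84.5  53.4]
dpos [ 0.1614 -0.0577 -0.0014] drot [-0.0003  0.0005  0.0007]
```

Emit:
apply_moves --increments '[{"delta_pos": [0.04,-0.015,0],"delta_rot": [0,0,0],"hand": -1},{"delta_pos": [0.08,-0.03,0],"delta_rot": [0,0,0],"hand": -1},{"delta_pos": [0.12,-0.044,0],"delta_rot": [0,0,0],"hand": -1},{"delta_pos": [0.15,-0.054,0],"delta_rot": [0,0,0],"hand": -1},{"delta_pos": [0.161,-0.058,0],"delta_rot": [0,0,0],"hand": -1},{"delta_pos": [0.161,-0.058,0],"delta_rot": [0,0,0],"hand": -1}]'

```text
time_s: 2.35
tool_pos: [0.4603, -0.218, 0.3981]
orientation: [[-0.31, -0.951, -0.001], [-0.951, 0.31, 0.0], [-0.0, 0.001, -1.0]]
force: [0.3, 0.6, 0.0]
gripper_width: 0.004
```

Run:
```python
from h import *
st(); c=cam('wrist','w1.png'); print(proj(c,[[.469,-.2226,.036],[.507,-.235,.012],[.574,-.2566,.075]]))
```

```text
t 2.35 pos [ 0.4603 -0.218   0.3981] F [0.3 0.6 0. ] w 0.003759458748560713
[[-0.31, -0.9507, -0.0009], [-0.9507, 0.31, 0.0003], [-0.0, 0.0009, -1.0]] q [ -3.2   1.   -4.7  -0.  -84.3  75.2]
[[321.12234888 183.07117217]
 [321.08210783 154.81723377]
 [321.14125753 101.73304707]]
```

View pics/w1.png

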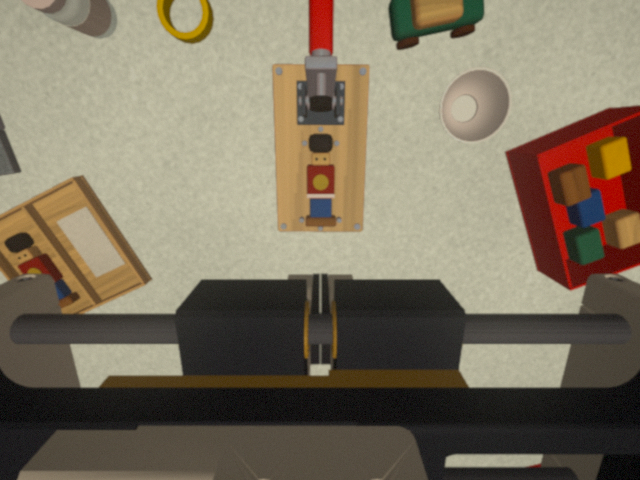

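The wrist view has the jig upright and symmetric about column 321, with corners at (274,65), (369,65), (278,231) and (363,231). The badge is at (320.5,181.5); I predicted (321,183), so the estimates hold to a few mm.

```bash
cat >> h.py <<'E'
def jigpose(x,y=0,z=0):
    t=np.radians(JYAW); return np.array([JC[0]+x*np.cos(t)-y*np.sin(t),JC[1]+x*np.sin(t)+y*np.cos(t),z])
JC=(.507,-.235); JYAW=-18.0
E
python3 - <<'E'
from h import *
c=load('wrist')
K=np.array([rp(c,p,.012)[:2] for p in [(274,65),(369,65),(363,231),(278,231)]]); d=(K[0]+K[1]-K[2]-K[3])/2; print(K.round(4),K.mean(0),np.linalg.norm(d),np.degrees(np.arctan2(d[1],d[0])))
print('badge',rp(c,(320.5,181.5),.036), jigpose(-.04))
tomove(jigpose(.122,0,.179),down(-108))
E
```

```text
[[ 0.6466 -0.2097]
 [ 0.6045 -0.3387]
 [ 0.3697 -0.2628]
 [ 0.4131 -0.13  ]] [ 0.50845337 -0.23529106] 0.24675807917957862 -18.378028725338755
badge [ 0.47152627 -0.22243965  0.036     ] [ 0.46895774 -0.22263932  0.        ]
dpos [ 0.0023 -0.1719  0.2192] drot [ 0.0005  0.0001 -0.0002]
```

Emit:
apply_moves --increments '[{"delta_pos": [0.002,-0.04,0],"delta_rot": [0,0,0],"hand": -1},{"delta_pos": [0.002,-0.09,0],"delta_rot": [0,0,0],"hand": -1},{"delta_pos": [0.002,-0.14,0.02],"delta_rot": [0,0,0],"hand": -1},{"delta_pos": [0.002,-0.173,0.06],"delta_rot": [0,0,0],"hand": -1},{"delta_pos": [0.002,-0.173,0.11],"delta_rot": [0,0,0],"hand": -1},{"delta_pos": [0.002,-0.173,0.16],"delta_rot": [0,0,0],"hand": -1},{"delta_pos": [0.002,-0.173,0.2],"delta_rot": [0,0,0],"hand": -1},{"delta_pos": [0.002,-0.173,0.219],"delta_rot": [0,0,0],"hand": -1},{"delta_pos": [0.002,-0.173,0.219],"delta_rot": [0,0,0],"hand": -1}]'

```text
time_s: 3.52
tool_pos: [0.6239, -0.2715, 0.1779]
orientation: [[-0.307, -0.952, -0.003], [-0.952, 0.307, 0.001], [0.0, 0.003, -1.0]]
force: [1.1, 0.2, -0.2]
gripper_width: 0.002
```

Run:
```python
from h import *
st(); tomove(jigpose(.122,0,.179),down(-108))
```

```text
t 3.525 pos [ 0.6239 -0.2715  0.1779] F [ 1.1  0.2 -0.2] w 0.002128665116820872
[[-0.3074, -0.9516, -0.0032], [-0.9516, 0.3074, 0.0007], [0.0003, 0.0033, -1.0]] q [ -7.2  23.9  -3.8  -0.  -62.6  79.3]
dpos [ 0.0014  0.0004 -0.0011] drot [ 0.0033 -0.0003  0.0017]
```

Emit:
apply_moves --increments '[{"delta_pos": [0.001,0.012,-0.001],"delta_rot": [0,0,0],"hand": -1},{"delta_pos": [0.001,0.024,-0.001],"delta_rot": [0,0,0],"hand": -1},{"delta_pos": [0.001,0.036,-0.001],"delta_rot": [0,0,0],"hand": -1},{"delta_pos": [0.001,0.048,-0.001],"delta_rot": [0,0,0],"hand": -1},{"delta_pos": [0.001,0.06,-0.001],"delta_rot": [0,0,0],"hand": -1},{"delta_pos": [0.001,0.07,-0.001],"delta_rot": [0,0,0],"hand": -1},{"delta_pos": [0.001,0.08,-0.001],"delta_rot": [0,0,0],"hand": -1},{"delta_pos": [0.001,0.088,-0.001],"delta_rot": [0,0,0],"hand": -1},{"delta_pos": [0.001,0.096,-0.001],"delta_rot": [0,0,0],"hand": -1},{"delta_pos": [0.001,0.102,-0.001],"delta_rot": [0,0,0],"hand": -1},{"delta_pos": [0.001,0.107,-0.001],"delta_rot": [0,0,0],"hand": -1},{"delta_pos": [0.001,0.11,-0.001],"delta_rot": [0,0,0],"hand": -1}]'

```text
time_s: 5.03
tool_pos: [0.5191, -0.2399, 0.1805]
orientation: [[-0.309, -0.951, -0.0], [-0.951, 0.309, 0.0], [0.0, 0.0, -1.0]]
force: [-0.3, -0.2, 1.1]
gripper_width: 0.004
```

Emit:
apply_moves --increments '[{"delta_pos": [0,0.003,0],"delta_rot": [0,0,0],"hand": -1},{"delta_pos": [0,0.006,0],"delta_rot": [0,0,0],"hand": -1},{"delta_pos": [0,0.009,0],"delta_rot": [0,0,0],"hand": -1},{"delta_pos": [0,0.012,0],"delta_rot": [0,0,0],"hand": -1},{"delta_pos": [0,0.012,0],"delta_rot": [0,0,0],"hand": -1},{"delta_pos": [0,0.012,0],"delta_rot": [0,0,0],"hand": -1}]'

```text
time_s: 5.78
tool_pos: [0.5081, -0.2364, 0.1806]
orientation: [[-0.309, -0.951, 0.0], [-0.951, 0.309, -0.0], [0.0, -0.0, -1.0]]
force: [0.1, 0.4, 0.1]
gripper_width: 0.006
```

```bash
cat > look.py <<'E'
from h import *
import sys
st(); c=cam('scene'); P=cloud(c); t=np.radians(JYAW)
d=P[...,:2]-np.array(JC); x=d[...,0]*np.cos(t)+d[...,1]*np.sin(t); y=-d[...,0]*np.sin(t)+d[...,1]*np.cos(t)
hsv=cv2.cvtColor(c['pixels'],cv2.COLOR_BGR2HSV); red=((hsv[...,0]<8)|(hsv[...,0]>172))&(hsv[...,1]>150)&(abs(y)<.03)&(P[...,2]>.06)&(c['z_map']>0)&(x>-.01)&(x<.25)
print('red n',red.sum(),'x,z far pts',np.percentile(x[red],[2,50,98]).round(3),np.percentile(P[...,2][red],[2,50,98]).round(3))
X=np.c_[x[red]-.07,P[...,2][red]-.075]; m=np.median(X,0); print('handle angle from level',np.degrees(np.arctan2(m[1],m[0])))
u,v=proj(c,jigpose(.03,0,.08))[0].astype(int); cv2.imwrite('pics/'+sys.argv[1],cv2.resize(c['pixels'][max(0,v-70):v+70,u-90:u+90],None,fx=4,fy=4,interpolation=2))
E
python3 look.py s2.png
```

```text
t 5.775 pos [ 0.5081 -0.2364  0.1806] F [0.1 0.4 0.1] w 0.00555814500830774
[[-0.3086, -0.9512, 0.0001], [-0.9512, 0.3086, -0.0001], [0.0, -0.0002, -1.0]] q [ -4.9  13.  -19.4   0.  -57.6  76.9]
red n 131 x,z far pts [0.042 0.125 0.143] [0.123 0.168 0.454]
handle angle from level 59.51765666310198
```

View pics/s2.png

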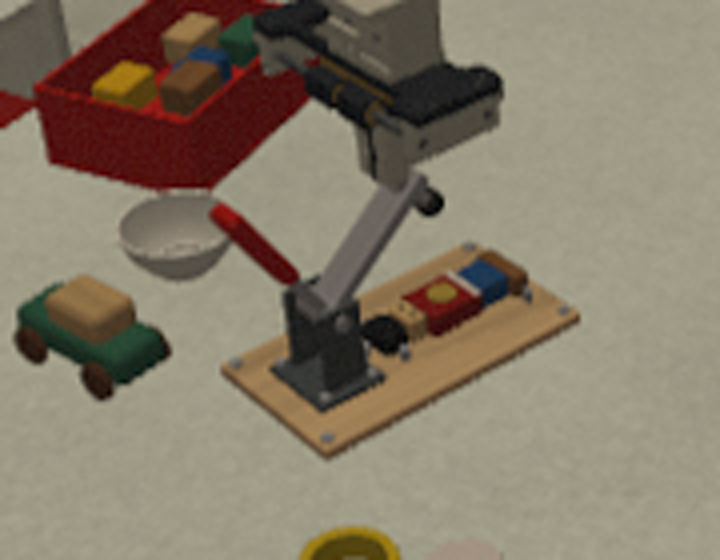

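Not over centre yet: the handle is about 55° above level (clamp about 48°), with the shut fingers against the arm's back. I push a little further.

Emit:
apply_moves --increments '[{"delta_pos": [0,0.004,0.002],"delta_rot": [0,0,0],"hand": -1},{"delta_pos": [0,0.008,0.004],"delta_rot": [0,0,0],"hand": -1},{"delta_pos": [0,0.012,0.004],"delta_rot": [0,0,0],"hand": -1},{"delta_pos": [0,0.015,0.004],"delta_rot": [0,0,0],"hand": -1},{"delta_pos": [0,0.015,0.004],"delta_rot": [0,0,0],"hand": -1},{"delta_pos": [0,0.015,0.004],"delta_rot": [0,0,0],"hand": -1},{"delta_pos": [0,0.015,0.004],"delta_rot": [0,0,0],"hand": -1},{"delta_pos": [0,0.015,0.004],"delta_rot": [0,0,0],"hand": -1}]'

```text
time_s: 6.82
tool_pos: [0.4939, -0.2317, 0.1765]
orientation: [[-0.309, -0.951, 0.0], [-0.951, 0.309, -0.0], [0.0, -0.0, -1.0]]
force: [-0.1, -0.2, 0.4]
gripper_width: 0.01
```

```bash
python3 look.py s3.png
```

```text
t 6.825 pos [ 0.4939 -0.2317  0.1765] F [-0.1 -0.2  0.4] w 0.009679402072809666
[[-0.3087, -0.9512, 0.0], [-0.9512, 0.3087, -0.0], [0.0, -0.0, -1.0]] q [ -4.5  11.8 -21.5   0.  -56.6  76.6]
red n 221 x,z far pts [0.029 0.057 0.066] [0.13  0.172 0.448]
handle angle from level 97.87038199833572
```

View pics/s3.png

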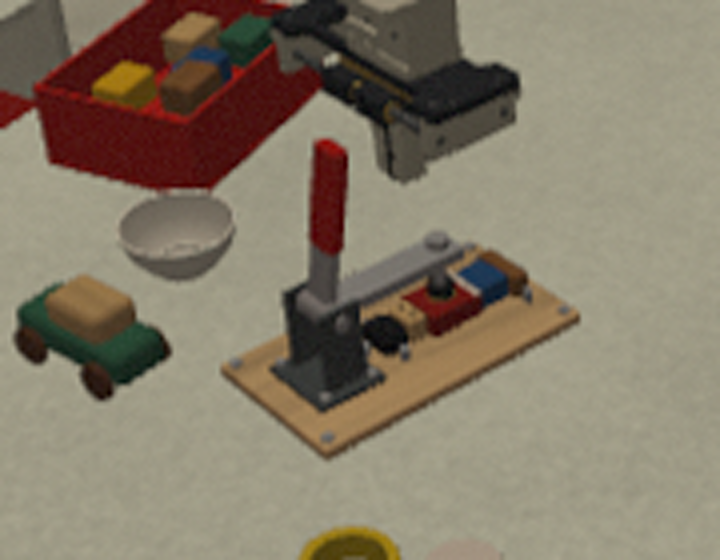

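The clamp is down: the handle is upright at (330,190) and the pad rests on the badge at (440,285). I hold still for 2.5 s or more.

Emit:
apply_moves --increments '[{"delta_pos": [0,0,0],"delta_rot": [0,0,0],"hand": -1},{"delta_pos": [0,0,0],"delta_rot": [0,0,0],"hand": -1},{"delta_pos": [0,0,0],"delta_rot": [0,0,0],"hand": -1},{"delta_pos": [0,0,0],"delta_rot": [0,0,0],"hand": -1},{"delta_pos": [0,0,0],"delta_rot": [0,0,0],"hand": -1},{"delta_pos": [0,0,0],"delta_rot": [0,0,0],"hand": -1},{"delta_pos": [0,0,0],"delta_rot": [0,0,0],"hand": -1},{"delta_pos": [0,0,0],"delta_rot": [0,0,0],"hand": -1},{"delta_pos": [0,0,0],"delta_rot": [0,0,0],"hand": -1},{"delta_pos": [0,0,0],"delta_rot": [0,0,0],"hand": -1},{"delta_pos": [0,0,0],"delta_rot": [0,0,0],"hand": -1},{"delta_pos": [0,0,0],"delta_rot": [0,0,0],"hand": -1}]'

```text
time_s: 8.38
tool_pos: [0.4938, -0.2317, 0.1766]
orientation: [[-0.309, -0.951, 0.0], [-0.951, 0.309, -0.0], [0.0, -0.0, -1.0]]
force: [0.8, 0.4, 0.3]
gripper_width: 0.003
```

Emit:
apply_moves --increments '[{"delta_pos": [0,0,0],"delta_rot": [0,0,0],"hand": -1},{"delta_pos": [0,0,0],"delta_rot": [0,0,0],"hand": -1},{"delta_pos": [0,0,0],"delta_rot": [0,0,0],"hand": -1},{"delta_pos": [0,0,0],"delta_rot": [0,0,0],"hand": -1},{"delta_pos": [0,0,0],"delta_rot": [0,0,0],"hand": -1},{"delta_pos": [0,0,0],"delta_rot": [0,0,0],"hand": -1},{"delta_pos": [0,0,0],"delta_rot": [0,0,0],"hand": -1},{"delta_pos": [0,0,0],"delta_rot": [0,0,0],"hand": -1},{"delta_pos": [0,0,0],"delta_rot": [0,0,0],"hand": -1},{"delta_pos": [0,0,0],"delta_rot": [0,0,0],"hand": -1},{"delta_pos": [0,0,0],"delta_rot": [0,0,0],"hand": -1},{"delta_pos": [0,0,0],"delta_rot": [0,0,0],"hand": -1}]'

```text
time_s: 9.88
tool_pos: [0.4938, -0.2317, 0.1766]
orientation: [[-0.309, -0.951, -0.0], [-0.951, 0.309, 0.0], [-0.0, 0.0, -1.0]]
force: [-0.2, -0.7, 0.5]
gripper_width: 0.006
```

Emit:
apply_moves --increments '[{"delta_pos": [0,-0.012,0],"delta_rot": [0,0,0],"hand": -1},{"delta_pos": [0,-0.024,0],"delta_rot": [0,0,0],"hand": -1},{"delta_pos": [0,-0.036,0],"delta_rot": [0,0,0],"hand": -1},{"delta_pos": [0,-0.048,0],"delta_rot": [0,0,0],"hand": -1},{"delta_pos": [0,-0.06,0],"delta_rot": [0,0,0],"hand": -1},{"delta_pos": [0,-0.072,0],"delta_rot": [0,0,0],"hand": -1},{"delta_pos": [0,-0.084,0],"delta_rot": [0,0,0],"hand": -1},{"delta_pos": [0,-0.096,0],"delta_rot": [0,0,0],"hand": -1},{"delta_pos": [0,-0.108,0],"delta_rot": [0,0,0],"hand": -1},{"delta_pos": [0,-0.12,0],"delta_rot": [0,0,0],"hand": -1},{"delta_pos": [0,-0.13,0],"delta_rot": [0,0,0],"hand": -1},{"delta_pos": [0,-0.138,0],"delta_rot": [0,0,0],"hand": -1}]'

```text
time_s: 11.38
tool_pos: [0.626, -0.2745, 0.1767]
orientation: [[-0.309, -0.951, 0.001], [-0.951, 0.309, -0.0], [-0.0, -0.001, -1.0]]
force: [-0.7, -0.3, -0.6]
gripper_width: 0.007
```

Emit:
apply_moves --increments '[{"delta_pos": [0,-0.004,0],"delta_rot": [0,0,0],"hand": -1},{"delta_pos": [0,-0.008,0],"delta_rot": [0,0,0],"hand": -1},{"delta_pos": [0,-0.012,0],"delta_rot": [0,0,0],"hand": -1},{"delta_pos": [0,-0.012,0],"delta_rot": [0,0,0],"hand": -1},{"delta_pos": [0,-0.012,0],"delta_rot": [0,0,0],"hand": -1},{"delta_pos": [0,-0.012,0],"delta_rot": [0,0,0],"hand": -1}]'

```text
time_s: 12.12
tool_pos: [0.6363, -0.278, 0.1766]
orientation: [[-0.309, -0.951, 0.0], [-0.951, 0.309, 0.0], [-0.0, -0.0, -1.0]]
force: [-0.7, -0.0, -0.4]
gripper_width: 0.004
```

```bash
python3 look.py s4.png
```

```text
t 12.125 pos [ 0.6363 -0.278   0.1766] F [-0.7 -0.  -0.4] w 0.004152411886427506
[[-0.3087, -0.9512, 0.0], [-0.9512, 0.3087, 0.0], [-0.0, -0.0, -1.0]] q [ -7.6  25.   -2.1  -0.  -62.9  79.6]
red n 231 x,z far pts [0.12  0.166 0.203] [0.071 0.082 0.593]
handle angle from level 4.41701466136232
```

View pics/s4.png

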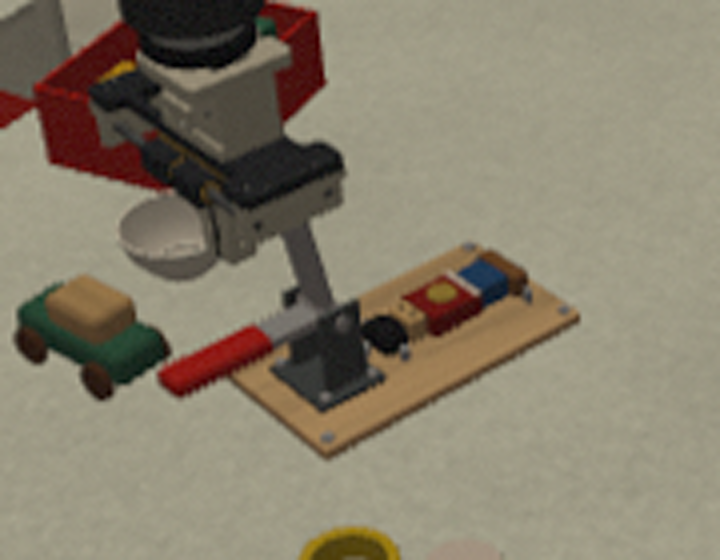

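The clamp is open against its stop: the handle top is level at z 0.082, and the guardsman is still in the nest with the badge at (440,293). Next I go up and over the nest.

```bash
sed -i 's/^JC=.*/JC=(.5078,-.2352); JYAW=-18.1/' h.py
python3 - <<'E'
from h import *
c=load('wrist'); R=cv2.Rodrigues(c['rvec'])[0]; C=-R.T@c['tvec'].ravel(); print('cam rel TCP (0.4603,-0.218,.3981):',C-[.4603,-.218,.3981])
tomove(jigpose(-.05,0,.28),down(-108.1))
E
```

```text
cam rel TCP (0.4603,-0.218,.3981): [ 0.07546911 -0.02409728  0.13622371]
dpos [-0.0011  0.1855 -0.1033] drot [-0.0001  0.      0.0022]
```

The wrist camera hangs 79 mm out on the clamp side, too near the open arm for the grasp. I lift and turn the tool half round on the way to the nest.

Emit:
apply_moves --increments '[{"delta_pos": [0,0,-0.05],"delta_rot": [0,0,0],"hand": -1},{"delta_pos": [0,0,-0.1],"delta_rot": [0,0,0],"hand": -1},{"delta_pos": [0,0.02,-0.12],"delta_rot": [0,0,0.17],"hand": -1},{"delta_pos": [0,0.04,-0.12],"delta_rot": [0,0,0.34],"hand": -1},{"delta_pos": [0,0.06,-0.12],"delta_rot": [0,0,0.51],"hand": -1},{"delta_pos": [0,0.08,-0.12],"delta_rot": [0,0,0.68],"hand": -1},{"delta_pos": [0,0.1,-0.12],"delta_rot": [0,0,0.85],"hand": -1},{"delta_pos": [0,0.12,-0.12],"delta_rot": [0,0,1.02],"hand": -1},{"delta_pos": [0,0.14,-0.12],"delta_rot": [0,0,1.19],"hand": -1},{"delta_pos": [0,0.16,-0.12],"delta_rot": [0,0,1.36],"hand": -0.5},{"delta_pos": [0,0.175,-0.12],"delta_rot": [0,0,1.53],"hand": 0.0},{"delta_pos": [0,0.186,-0.12],"delta_rot": [0,0,1.7],"hand": 0.4}]'

```text
time_s: 13.68
tool_pos: [0.4588, -0.2204, 0.2969]
orientation: [[-0.901, 0.434, 0.001], [0.434, 0.901, 0.0], [-0.001, 0.0, -1.0]]
force: [0.5, -0.0, 0.4]
gripper_width: 0.282
```

Run:
```python
from h import *
st(); tomove(jigpose(-.05,0,.28),down(71.9))
```

```text
t 13.675 pos [ 0.4588 -0.2204  0.2969] F [ 0.5 -0.   0.4] w 0.28188190493615256
[[-0.9011, 0.4337, 0.0008], [0.4337, 0.9011, 0.0], [-0.0007, 0.0003, -1.0]] q [ -3.5   3.  -15.4  -0.  -71.5 -22.2]
dpos [-0.001   0.0013  0.0169] drot [8.0000e-04 3.0000e-04 1.4381e+00]
```

Emit:
apply_moves --increments '[{"delta_pos": [-0.001,0.001,0.004],"delta_rot": [0,0,0.17],"hand": 0.4},{"delta_pos": [-0.001,0.001,0.008],"delta_rot": [0,0,0.34],"hand": 0.4},{"delta_pos": [-0.001,0.001,0.012],"delta_rot": [0,0,0.51],"hand": 0.4},{"delta_pos": [-0.001,0.001,0.017],"delta_rot": [0,0,0.68],"hand": 0.4},{"delta_pos": [-0.001,0.001,0.017],"delta_rot": [0,0,0.85],"hand": 0.4},{"delta_pos": [-0.001,0.001,0.017],"delta_rot": [0,0,1.02],"hand": 0.4},{"delta_pos": [-0.001,0.001,0.017],"delta_rot": [0,0,1.19],"hand": 0.4},{"delta_pos": [-0.001,0.001,0.017],"delta_rot": [0,0,1.36],"hand": 0.4},{"delta_pos": [-0.001,0.001,0.017],"delta_rot": [0,0,1.438],"hand": 0.4},{"delta_pos": [-0.001,0.001,0.017],"delta_rot": [0,0,1.438],"hand": 0.4},{"delta_pos": [-0.001,0.001,0.017],"delta_rot": [0,0,1.438],"hand": 0.4}]'

```text
time_s: 15.05
tool_pos: [0.4608, -0.2201, 0.2797]
orientation: [[0.304, 0.953, 0.0], [0.953, -0.304, -0.0], [0.0, 0.0, -1.0]]
force: [0.3, -0.3, 0.8]
gripper_width: 0.702
```

Run:
```python
from h import *
st(); c=cam('wrist','w2.png'); print(proj(c,[jigpose(-.04,0,.036)]))
```

```text
t 15.05 pos [ 0.4608 -0.2201  0.2797] F [ 0.3 -0.3  0.8] w 0.702097581680318
[[0.3036, 0.9528, 0.0002], [0.9528, -0.3036, -0.0], [0.0, 0.0002, -1.0]] q [  -3.5    3.8  -16.9    0.   -69.4 -104.2]
[[319.95646822 211.99389988]]
```

View pics/w2.png

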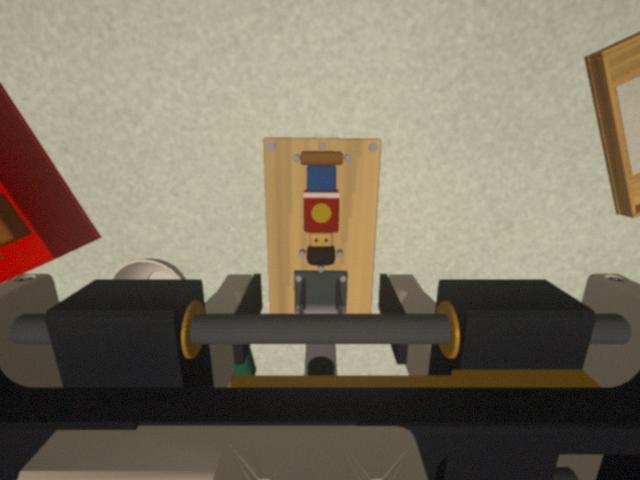

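The badge is at (321,213) against a predicted (320,212), and the jig is square to the image, so I descend.

Emit:
apply_moves --increments '[{"delta_pos": [0.0005,0,0.04],"delta_rot": [0,0,0],"hand": 0.4},{"delta_pos": [0.0005,0,0.09],"delta_rot": [0,0,0],"hand": 0.4},{"delta_pos": [0.0005,0,0.14],"delta_rot": [0,0,0],"hand": 0.4},{"delta_pos": [0.0005,0,0.18],"delta_rot": [0,0,0],"hand": 0.4},{"delta_pos": [0.0005,0,0.205],"delta_rot": [0,0,0],"hand": 0.4},{"delta_pos": [0.0005,0,0.22],"delta_rot": [0,0,0],"hand": 0.4},{"delta_pos": [0.0005,0,0.232],"delta_rot": [0,0,0],"hand": 0.4},{"delta_pos": [0.0005,0,0.238],"delta_rot": [0,0,0],"hand": 0.4},{"delta_pos": [0.0005,0,0.238],"delta_rot": [0,0,0],"hand": 0.4},{"delta_pos": [0.0005,0,0.238],"delta_rot": [0,0,0],"hand": 0.1},{"delta_pos": [0.0005,0,0.238],"delta_rot": [0,0,0],"hand": 0.05}]'

```text
time_s: 16.48
tool_pos: [0.4614, -0.2197, 0.0421]
orientation: [[0.305, 0.952, 0.001], [0.952, -0.305, -0.0], [0.0, 0.001, -1.0]]
force: [-0.1, 0.1, -0.3]
gripper_width: 0.549
```

Emit:
apply_moves --increments '[{"delta_pos": [0,0,0],"delta_rot": [0,0,0],"hand": -0.3},{"delta_pos": [0,0,0],"delta_rot": [0,0,0],"hand": -0.3},{"delta_pos": [0,0,0],"delta_rot": [0,0,0],"hand": -0.3},{"delta_pos": [0,0,0],"delta_rot": [0,0,0],"hand": -0.3}]' --squeeze 15

```text
time_s: 16.98
tool_pos: [0.4613, -0.2196, 0.0419]
orientation: [[0.305, 0.952, 0.001], [0.952, -0.305, -0.0], [0.0, 0.001, -1.0]]
force: [-0.5, 2.3, 5.2]
gripper_width: 0.478
```

Emit:
apply_moves --increments '[{"delta_pos": [0,0,-0.004],"delta_rot": [0,0,0],"hand": -0.3},{"delta_pos": [0,0,-0.01],"delta_rot": [0,0,0],"hand": -0.3},{"delta_pos": [0,0,-0.018],"delta_rot": [0,0,0],"hand": -0.3},{"delta_pos": [0,0,-0.03],"delta_rot": [0,0,0],"hand": -0.3},{"delta_pos": [0,0,-0.05],"delta_rot": [0,0,0],"hand": -0.3},{"delta_pos": [0,0,-0.075],"delta_rot": [0,0,0],"hand": -0.3},{"delta_pos": [0,0,-0.1],"delta_rot": [0,0,0],"hand": -0.3},{"delta_pos": [0,0,-0.12],"delta_rot": [0,0,0],"hand": -0.3},{"delta_pos": [0,0,-0.12],"delta_rot": [0,0,0],"hand": -0.3}]'

```text
time_s: 18.1
tool_pos: [0.4621, -0.2198, 0.1638]
orientation: [[0.305, 0.952, 0.004], [0.952, -0.305, -0.0], [0.001, 0.004, -1.0]]
force: [0.3, 0.1, -1.6]
gripper_width: 0.48
```

Run:
```python
from h import *
st(); R=down(96.9); T=np.array([.4885,.1766,.16]); t=T-.0097*R[:,1]; print(t); tomove(t,R)
```

```text
t 18.1 pos [ 0.4621 -0.2198  0.1638] F [ 0.3  0.1 -1.6] w 0.4797925122932122
[[0.3051, 0.9523, 0.0041], [0.9523, -0.3051, -0.0005], [0.0008, 0.004, -1.0]] q [  -3.4    9.4  -26.7    0.   -53.7 -104.4]
[0.47887025 0.17543467 0.16      ]
dpos [ 0.3815 -0.1046  0.0036] drot [ 4.100e-03  1.000e-04 -4.304e-01]
```

Emit:
apply_moves --increments '[{"delta_pos": [0.015,-0.004,0],"delta_rot": [0,0,-0.02],"hand": -0.3},{"delta_pos": [0.045,-0.012,0],"delta_rot": [0,0,-0.05],"hand": -0.3},{"delta_pos": [0.085,-0.023,0],"delta_rot": [0,0,-0.1],"hand": -0.3},{"delta_pos": [0.13,-0.036,0],"delta_rot": [0,0,-0.15],"hand": -0.3},{"delta_pos": [0.175,-0.048,0],"delta_rot": [0,0,-0.2],"hand": -0.3},{"delta_pos": [0.22,-0.06,0],"delta_rot": [0,0,-0.25],"hand": -0.3},{"delta_pos": [0.265,-0.073,0],"delta_rot": [0,0,-0.3],"hand": -0.3},{"delta_pos": [0.305,-0.084,0],"delta_rot": [0,0,-0.35],"hand": -0.3},{"delta_pos": [0.34,-0.093,0],"delta_rot": [0,0,-0.39],"hand": -0.3},{"delta_pos": [0.365,-0.1,0],"delta_rot": [0,0,-0.42],"hand": -0.3},{"delta_pos": [0.378,-0.104,0],"delta_rot": [0,0,-0.43],"hand": -0.3},{"delta_pos": [0.3815,-0.1046,0],"delta_rot": [0,0,-0.43],"hand": -0.3}]'

```text
time_s: 19.6
tool_pos: [0.4773, 0.176, 0.161]
orientation: [[-0.12, 0.993, -0.001], [0.993, 0.12, -0.001], [-0.001, -0.001, -1.0]]
force: [-0.1, 0.2, -1.1]
gripper_width: 0.48
```

Emit:
apply_moves --increments '[{"delta_pos": [0,0,0],"delta_rot": [0,0,0],"hand": -0.3},{"delta_pos": [0,0,0],"delta_rot": [0,0,0],"hand": -0.3}]'

```text
time_s: 19.85
tool_pos: [0.4778, 0.1748, 0.1615]
orientation: [[-0.118, 0.993, -0.0], [0.993, 0.118, -0.0], [-0.0, -0.0, -1.0]]
force: [0.5, -0.0, -1.1]
gripper_width: 0.477
```

Run:
```python
from h import *
s=st(); c=cam('wrist'); O=np.array(s['orientation']); p=np.array(s['tool_pos'])+.0097*O[:,1]; p[2]=.153
t=np.radians(6.9)
def tr(x,y,z): return [.483+x*np.cos(t)-y*np.sin(t),.2262+x*np.sin(t)+y*np.cos(t),z]
print('badge pred',proj(c,[p]),'slip',proj(c,[tr(0,-.05,.005)]),'tray corners',proj(c,[tr(a,b,.025) for a in(-.1,.1) for b in(-.1025,.1025)]).round(1).tolist(),'div',proj(c,[tr(-.1,0,.025),tr(.1,0,.025)]).round(1).tolist())
cv2.imwrite('pics/w3.png',c['pixels'])
tomove([.47887,.17543,.036],down(96.9))
```

```text
t 19.85 pos [0.4778 0.1748 0.1615] F [ 0.5 -0.  -1.1] w 0.47724367985138244
[[-0.1184, 0.993, -0.0002], [0.993, 0.1184, -0.0001], [-0.0001, -0.0002, -1.0]] q [  42.2    9.4  -27.    -0.   -53.7 -125.4]
badge pred [[320.13289231 318.4539294 ]] slip [[320.62745539 235.20167352]] tray corners [[253.1, 120.0], [516.3, 119.4], [265.8, 341.7], [480.8, 341.5]] div [[384.6, 119.7], [373.3, 341.6]]
dpos [0.0005 0.0011 0.1256] drot [-0.0001  0.     -0.0017]
```

View pics/w3.png

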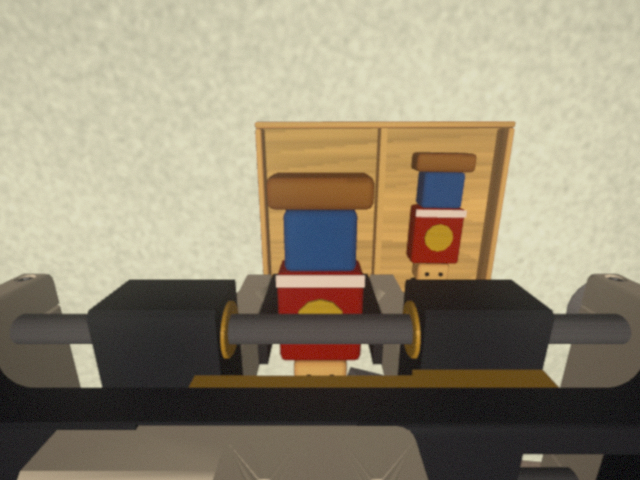

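The tray's compartment centre column is about 320, level with the jaws (320), and the neighbour lies the same way round. I lower into the tray slowly.

Emit:
apply_moves --increments '[{"delta_pos": [0.0005,0.002,0.02],"delta_rot": [0,0,0],"hand": -0.3},{"delta_pos": [0.0005,0.002,0.045],"delta_rot": [0,0,0],"hand": -0.3},{"delta_pos": [0.0005,0.002,0.07],"delta_rot": [0,0,0],"hand": -0.3},{"delta_pos": [0.0005,0.002,0.09],"delta_rot": [0,0,0],"hand": -0.3},{"delta_pos": [0.0005,0.002,0.104],"delta_rot": [0,0,0],"hand": -0.3},{"delta_pos": [0.0005,0.002,0.112],"delta_rot": [0,0,0],"hand": -0.3},{"delta_pos": [0.0005,0.002,0.118],"delta_rot": [0,0,0],"hand": -0.3},{"delta_pos": [0.0005,0.002,0.122],"delta_rot": [0,0,0],"hand": -0.3},{"delta_pos": [0.0005,0.002,0.124],"delta_rot": [0,0,0],"hand": -0.3},{"delta_pos": [0.0005,0.002,0.125],"delta_rot": [0,0,0],"hand": -0.3},{"delta_pos": [0.0005,0.002,0.125],"delta_rot": [0,0,0],"hand": -0.3},{"delta_pos": [0.0005,0.002,0.125],"delta_rot": [0,0,0],"hand": -0.3}]'

```text
time_s: 21.4
tool_pos: [0.4799, 0.1764, 0.0367]
orientation: [[-0.12, 0.993, 0.0], [0.993, 0.12, 0.0], [0.0, 0.0, -1.0]]
force: [1.2, 0.2, -0.6]
gripper_width: 0.477
```

Emit:
apply_moves --increments '[{"delta_pos": [0,0,0.0005],"delta_rot": [0,0,0],"hand": -0.3},{"delta_pos": [0,0,0.001],"delta_rot": [0,0,0],"hand": -0.3},{"delta_pos": [0,0,0.0012],"delta_rot": [0,0,0],"hand": -0.3},{"delta_pos": [0,0,0.0012],"delta_rot": [0,0,0],"hand": -0.3},{"delta_pos": [0,0,0.0012],"delta_rot": [0,0,0],"hand": -0.3}]'

```text
time_s: 22.02
tool_pos: [0.4798, 0.1763, 0.0354]
orientation: [[-0.119, 0.993, 0.0], [0.993, 0.119, 0.0], [0.0, 0.0, -1.0]]
force: [-0.3, 0.4, -1.5]
gripper_width: 0.482
```

One more step down, watching for contact.

Emit:
apply_moves --increments '[{"delta_pos": [0,0,0.0004],"delta_rot": [0,0,0],"hand": -0.3},{"delta_pos": [0,0,0.0008],"delta_rot": [0,0,0],"hand": -0.3},{"delta_pos": [0,0,0.0008],"delta_rot": [0,0,0],"hand": -0.3},{"delta_pos": [0,0,0.0008],"delta_rot": [0,0,0],"hand": -0.3}]'

```text
time_s: 22.52
tool_pos: [0.4799, 0.1764, 0.0349]
orientation: [[-0.12, 0.993, 0.0], [0.993, 0.12, 0.0], [0.0, 0.0, -1.0]]
force: [-2.4, -0.1, 6.4]
gripper_width: 0.478
```

It touches down at about 7 N. I release a little only, since the fingers nearly fill the compartment, and lift.

Emit:
apply_moves --increments '[{"delta_pos": [0,0,0],"delta_rot": [0,0,0],"hand": 0.0},{"delta_pos": [0,0,0],"delta_rot": [0,0,0],"hand": 0.04},{"delta_pos": [0,0,0],"delta_rot": [0,0,0],"hand": 0.05},{"delta_pos": [0,0,0],"delta_rot": [0,0,0],"hand": 0.05},{"delta_pos": [0,0,0],"delta_rot": [0,0,0],"hand": 0.05}]'

```text
time_s: 23.15
tool_pos: [0.4798, 0.1763, 0.0345]
orientation: [[-0.12, 0.993, -0.0], [0.993, 0.12, -0.0], [-0.0, -0.0, -1.0]]
force: [0.4, -0.3, 0.4]
gripper_width: 0.523
```

Emit:
apply_moves --increments '[{"delta_pos": [0,0,-0.004],"delta_rot": [0,0,0],"hand": 0.05},{"delta_pos": [0,0,-0.01],"delta_rot": [0,0,0],"hand": 0.05},{"delta_pos": [0,0,-0.018],"delta_rot": [0,0,0],"hand": 0.05},{"delta_pos": [0,0,-0.03],"delta_rot": [0,0,0],"hand": 0.05},{"delta_pos": [0,0,-0.06],"delta_rot": [0,0,0],"hand": 0.05},{"delta_pos": [0,0,-0.1],"delta_rot": [0,0,0],"hand": 0.05},{"delta_pos": [0,0,-0.15],"delta_rot": [0,0,0],"hand": 0.05},{"delta_pos": [0,-0.03,-0.2],"delta_rot": [0,0,0],"hand": 0.05},{"delta_pos": [0,-0.06,-0.23],"delta_rot": [0,0,0],"hand": 0.05},{"delta_pos": [0,-0.06,-0.25],"delta_rot": [0,0,0],"hand": 0.05},{"delta_pos": [0,-0.06,-0.25],"delta_rot": [0,0,0],"hand": 0.05}]'

```text
time_s: 24.52
tool_pos: [0.4205, 0.1696, 0.2872]
orientation: [[-0.12, 0.993, 0.004], [0.993, 0.12, 0.003], [0.003, 0.004, -1.0]]
force: [0.3, -0.7, 0.0]
gripper_width: 0.525
```

```bash
python3 - <<'E'
from h import *
st(); c=cam('scene'); w=cam('wrist'); P=cloud(w)
u,v=proj(c,[[.483,.226,.02]])[0].astype(int); a=cv2.resize(c['pixels'][v-60:v+60,u-70:u+70],(400,343),interpolation=2)
u,v=proj(c,jigpose(.03,0,.08))[0].astype(int); a2=cv2.resize(c['pixels'][v-60:v+60,u-70:u+70],(400,343),interpolation=2)
b=cv2.resize(w['pixels'],(400,300)); im=np.zeros((643,800,3),np.uint8); im[:343,:400]=a; im[:343,400:]=a2; im[343:,:400]=b
cv2.imwrite('pics/end.png',cv2.resize(im,(740,595)))
E
python3 look.py x.png
```

```text
t 24.525 pos [0.4205 0.1696 0.2872] F [ 0.3 -0.7  0. ] w 0.5249646842735846
[[-0.1201, 0.9927, 0.0037], [0.9928, 0.1201, 0.0034], [0.0029, 0.0041, -1.0]] q [  47.    -2.6  -22.4    0.   -70.  -130.1]
t 24.625 pos [0.4199 0.169  0.2847] F [ 0.7  0.4 -0.3] w 0.5225519470962217
[[-0.1194, 0.9928, 0.0002], [0.9928, 0.1194, 0.0007], [0.0007, 0.0003, -1.0]] q [  47.    -2.4  -22.5   -0.   -69.9 -130.1]
red n 216 x,z far pts [0.124 0.164 0.203] [0.072 0.082 0.086]
handle angle from level 4.474678745513719
```

View pics/end.png

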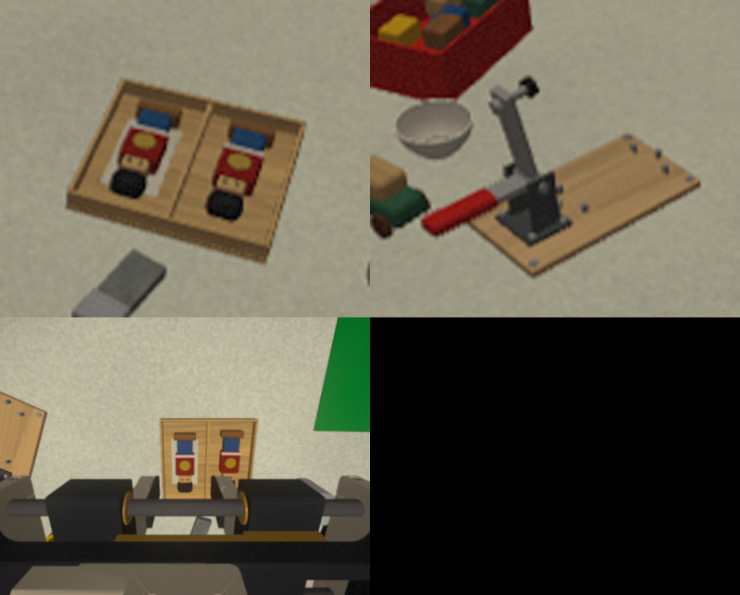

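The guardsman lies flat and badge up on the slip (badge at (143,140)), parallel to its neighbour. The clamp is fully open (handle at (455,212)) and the jig is empty.

```bash
python3 -c "
from bench import order
print(order.finish_job())"
```

```text
the job is handed in; nothing more can be done
None
```

The job is done and handed in at about 24.6 s, with no verdict reported.

- **Pressing:** I pushed the clamp over centre with shut fingers inside the V. It fell shut under its own weight for the last part, with the pad on the badge, and stayed down for at least 3 s. I then pushed it back open, and the guardsman stayed in the nest throughout.
- **Packing:** I gripped the guardsman at the chest with 15 N and laid it on the slip in the free compartment. It touched down at about 6.4 N before I released it.

**Last checks:**
- **Guardsman:** it lies flat, badge up and parallel to its neighbour.
- **Clamp:** the handle is level with its top at z 0.082 m. The coarse angle estimate read 4.5° because it measured the handle's upper face, so I take it as fully open.
- **Loose things:** those in my last views look where they were. I did not measure each one again, and the tin and glue jar were not clearly in those last views.
- **Gripper:** the fingers are clear of everything, about 0.26 m above the table.

The first push stopped just short of over centre, so it needed a second small push.

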